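# Fit the quick-change hub and reset the polisher's cut-out

## Task

The polishing unit has tripped. Slide the felt polishing hub, blue grip upwards, down onto the unit's upright spindle and press it past the sprung balls until it clicks and sits fully home on the steel flange. Then reset the cut-out: first pull its lever all the way to the red off end, then throw it all the way to the green on end, leaving the other things on the bench where they are.

Things in the scene. Friction and masses are not known exactly. Their poses are not given: they have to be found in the camera images.
- polisher: Pale grey bench polishing unit, fixed to the bench: a housing 112 (x) x 100 (y) x 60 mm high with an upright steel spindle in the middle of its top. Origin: on the bench under the spindle axis; z up; its plain front with the amber lamp faces -x.
- spindle_seat (a point): Centre of the flange on which the hub must sit, on the spindle axis, 68 mm above the bench (steel flange 48 mm across, 8 mm high). z up along the spindle. The spindle is 18 mm thick and rises 70 mm above this point; its last 10 mm taper to 10 mm.
- spindle_balls (a point): Point on the spindle axis level with three sprung brass balls, 26 mm above the flange; they stick out 3.2 mm. The hub meets them with its underside about 23 mm above the flange: pressing past takes about 8 to 16 N, then it drags lightly (under 6 N) until about 5 mm above the flange, where they spring into its inner groove (the click) and draw it down. Unpressed, it stays up on the balls.
- spindle_tip (a point): Top of the spindle, on its axis, 138 mm above the bench.
- hub: Loose quick-change polishing hub, 120 g or so, round, 75 mm tall, standing upright on the bench: steel boss 48 mm across (lowest 12 mm), cream felt wheel 76 mm across (12 to 32 mm above the underside), then the blue grip sleeve 36 mm across (34 to 75 mm above the underside). A bore 20.4 mm wide runs right through along z, widened to a 28 mm funnel mouth at the underside. Origin: centre of the underside; z up, towards the grip.
- hub_grip (a point): Point on the hub's axis within the blue grip sleeve, 56 mm above the underside; good height to grip it.
- cutout: Grey overload cut-out box fixed to the bench, 100 (x) x 60 (y) x 55 mm high, with a paddle lever on top that swings in its x-z plane. Origin: on the bench under its middle; the red bar at the -x end of its top marks off, the green bar at the +x end marks on.
- lever_pivot (a point): Axis of the lever, in the middle of the cut-out box, 52 mm above the bench; same axes as the box (the lever swings about y).
- lever_tip (a point): Point at the lever's top end, 68 mm from its axis. The orange paddle round it is 28 mm wide (y) and 14 mm thick, and runs from 41 to 71 mm from the axis.
- trip_lever (a joint): Angle of the cut-out lever in rad: 0 = fully off (leans 0.5 rad to -x, at its stop), 1.0 = fully on (leans 0.5 rad to +x, at its stop); about 0.5, upright, is tripped. It stays where it is left and moves with about 2 to 3 N at the paddle.
- tape_1: Bystander: roll of beige tape lying flat, 100 mm across, 25 mm high, behind the work. Origin: centre of the underside.
- cast_upper: Bystander: pale plaster dental cast, 57x68x30 mm, behind the work. Origin: centre of the underside.
- wax_block: Bystander: yellow wax block, 30x62x19 mm, near the front edge. Origin: centre of the underside.
- denture_base: Bystander: pink denture, 44x56x21 mm, near the front edge. Origin: centre of the underside.
There are look-alikes about, which are no part of the job. Leave any purple look-alike of the polisher alone.

How it is judged (in metres and radians):
On the way, in this order (a step that is already met when the one before it is completed fails the run):
1. the hub is pressed past the balls and sits on the flange of the spindle (z of hub in the frame of spindle_seat between -0.003 and 0.003 m and horizontal distance between hub and spindle_seat below 0.004 m and angle between hub's own z axis and vertical below 0.06 rad), for 0.2 s.
2. the cut-out lever is fully off (value of joint trip_lever below 0.08 rad), for 0.1 s.
3. the cut-out lever is fully on (value of joint trip_lever above 0.92 rad), for 0.1 s.
At the end, for the whole second after the job is handed in: The hub sits at rest on the spindle, its underside within 3 mm of the flange, on the axis within 4 mm and upright within 0.06 rad, and the cut-out lever stands at its on stop (above 0.92 rad) (all of step 1 and value of joint trip_lever above 0.92 rad and linear speed of hub below 0.02 m/s); the robot touches nothing.
It fails at once if the roll of tape is moved by more than 30 mm (distance of tape_1 from where it was at the start of the episode above 0.03 m).
It fails at once if the plaster cast is moved by more than 30 mm (distance of cast_upper from where it was at the start of the episode above 0.03 m).
It fails at once if the wax block is moved by more than 30 mm (distance of wax_block from where it was at the start of the episode above 0.03 m).
It fails at once if the denture is moved by more than 30 mm (distance of denture_base from where it was at the start of the episode above 0.03 m).
It also fails if it takes over 66 s, if anything falls off the work surface, if the arm or the gripper's body presses on something with over 40 N, if the wrist force passes 120 N, or if a joint passes its speed limit or range.

## Robot

A 6-joint arm with a two-finger parallel gripper is mounted at the origin on a cart in front of the work surface, level with it; the furniture and walls round the work are solid. World frame = base frame: x ahead of the robot, y to its left, z up, the work surface at z = 0. Lengths are in mm, angles in rad, forces in N, time in s.
With the tool pointing down it reaches from about 250 to 775 mm from the base axis. Payload 4 kg.
Tool frame: the origin (TCP) lies on the centre line of the jaws, within the pads' length; the fingertips stand 14 mm ahead of it and the grasp point (between the pads) lies 5 mm behind it; z points along the fingers, x is the direction in which the jaws open and shut, and the axes are right-handed (so a half turn about z gives the same grasp; the last joint's range is limited). The gripper opens to 85 mm and grips with 20 to 120 N. Pads are 22 mm wide; open, the fingers measure 114 mm over their backs; the gripper's body (76 mm by 85 mm) begins 54 mm behind the grasp point. The pads swing forward as they close: fully open they stand 13 mm farther back than shut.
Start: joints at [-1.268, 0.087, 1.371, -0, 1.684, -0.103], TCP at [217.113, -505.35, 245.341] pointing down, gripper open.
Joint ranges: [-3.1, 3.1], [-0.76, 2.03], [0.27, 2.55], [-1.08, 4.22], [0.17, 2.65], [-2.57, 2.57]. Speed limits (rad/s): [2.79, 2.79, 3.14, 3.14, 3.14, 3.14].

## Interface

Orientations are given as a unit quaternion [x, y, z, w].
In Python, from rig import r, cams gives the robot as it stands. The module is installed in compiled form; this text tells all that it offers.
- The arm moves only by the tool step_arm, never from a script. Its argument "plan" is a list of rows, each a list of 5 numbers: the opening, from -1 (shut) to 1 (fully open), so that 0 is half open, then the shift along the world's x, y, z in m, then the turn about the world's z in degrees. A call has 1 to 20 rows; each row is the pose to reach, as a shift and turn from the pose commanded when the call began; what a row does not reach only later rows make up. A row lasts 1/12 s, in which the tool goes at most 41.7 mm and 7.16 degrees, less where a joint would pass 70% of its speed; a pose out of reach is approached as far as the arm can. A call with a gripper value outside its range is refused whole. The fingers move at their own pace and stop on an object; the grip force is fixed at half the most. Time passes only in rows, so rows that repeat a pose let the fingers close. It gives the time, the measured TCP pose, the force and the opening at its end, in the units of the state.
- r.get_state(): the state, without advancing time (a new reading comes with each control period).
- cams.snapshot(name): name is "side" or "top"; returns a dict with "pixels" (420x560x3 uint8, blue, green, red), "depth" (420x560 float32, mm along the optical axis (not along the pixel's ray), 0 where there is no reading), "camera_matrix" (3x3 intrinsics, pixels), "rvec" (rotation vector, rad) and "tvec" (3), from world to camera coordinates, as OpenCV has them. Camera axes: x right, y down, z forward; pixel columns grow to the right and rows downward; lengths in mm; the calibration is good to about 2 mm. A picture is of the moment at which its call begins.
- r.finish_job(): hands the job in, once; it reports no verdict.
Trained networks look in a picture, given as the dict that the camera call returned (one of the last four; its "shot" number tells which), for a name from the list of things; names that differ only in an ending like _2 or _b are one class to them, and where a whole thing is asked for, a point or a joint stands for the part that bears it (a point fixed in the world has none). Each returns a list of dicts, best first, with "score" (0 to 1); they miss things now and then, are a little off and sometimes report something else, mostly with a low value. They report only what shows in the picture. A call takes as long as a camera call. They do not tell look-alikes from the thing itself.
- cams.regions_of(picture, thing): "region" (420x560 bool, what is visible of it) and "pixel" ([column, row] in pixels, amid what is visible of it).
- cams.tip_of(picture, thing): "pixel" ([column, row] in pixels: a listed point, or the origin of a listed thing).
The state is a dict: "clock": time; "qpos": joint angles; "joint_velocities": joint speeds; "tau": joint torques, N m; "ee_pos": TCP position; "eef_rot": TCP orientation; "wrist_force": force on the tool from outside, world axes, zero at the start; "wrist_torque": the same for the moment, N m; "opening": opening from 0.0 (shut) to 1.0 (fully open).
Only numpy, scipy, OpenCV 4.12 (cv2) and the standard library are available. Lean on these libraries where they do the work, as an engineer would, in place of code of your own. Each camera call takes 0.05 s, during which the arm holds its last target.

## Working session

There is one attempt and no reset: what is moved stays moved. The work goes in short steps, Python scripts to look and compute and a tool call to move; the robot and the scene stay as the last step left them, time stands still between calls to the robot, and variables do not carry over. Pictures are saved under pics/ and viewed, and the job is handed in when it is done.

Besides the shell and the picture viewer there is one more tool, called by a JSON object that holds its "fn" and its "kwargs". step_arm: Moves the arm, as the interface text tells. Its arguments: {"type":"object","properties":{"plan":{"type":"array"}},"required":["plan"]}

```bash
mkdir -p pics; cat > h.py <<'E'
import numpy as np, cv2
from rig import r, cams
def P(s): 
    R,_=cv2.Rodrigues(np.array(s["rvec"],float)); return R,np.array(s["tvec"],float).reshape(3),np.array(s["camera_matrix"],float)
def ray(s,px):
    R,t,K=P(s); d=R.T@np.linalg.inv(K)@np.array([px[0],px[1],1.]); return -R.T@t,d
def at_z(s,px,z):
    c,d=ray(s,px); return c+d*(z-c[2])/d[2]
def cloud(s,mask=None):
    R,t,K=P(s); D=s["depth"]; m=D>0
    if mask is not None: m&=mask
    v,u=np.nonzero(m); z=D[v,u]; p=np.stack([(u-K[0,2])/K[0,0]*z,(v-K[1,2])/K[1,1]*z,z],1)
    return (p-t)@R, u, v
def proj(s,p):
    R,t,K=P(s); q=K@(R@np.array(p,float)+t); return q[:2]/q[2]
E
python3 - <<'E'
from h import *
print(r.get_state())
for n in ["top","side"]:
    s=cams.snapshot(n); cv2.imwrite(f"pics/{n}0.png",s["pixels"])
    print(n,-P(s)[0].T@P(s)[1])
    for th in ["hub","polisher","cutout","trip_lever","tape_1","cast_upper","wax_block","denture_base"]:
        for d in cams.regions_of(s,th)[:3]:
            c,u,v=cloud(s,d["region"]); print(th,round(d["score"],2),np.round(d["pixel"]),d["region"].sum(),np.round(np.median(c,0)),np.round(np.percentile(c,2,0)),np.round(np.percentile(c,98,0)))
    for th in ["hub","hub_grip","spindle_seat","spindle_tip","lever_pivot","lever_tip","cutout","polisher"]:
        zz=dict(hub=0,hub_grip=56,spindle_seat=68,spindle_tip=138,lever_pivot=52,lever_tip=120,cutout=0,polisher=0)[th]
        for d in cams.tip_of(s,th)[:3]: print("tip",th,round(d["score"],2),np.round(d["pixel"],1),np.round(at_z(s,d["pixel"],zz)))
E
```

```text
{'clock': 0.0, 'qpos': array([-1.26807720e+00,  8.79807596e-02,  1.37227791e+00,  1.78271803e-06,
        1.68354841e+00, -1.03106771e-01]), 'joint_velocities': array([ 1.79707487e-03,  6.13693379e-04, -9.61689209e-05,  2.56395940e-04,
        5.22639525e-04,  2.27809381e-04]), 'tau': array([ 1.03668590e-04, -3.51862371e+01, -3.13275826e+01,  4.05910816e-05,
        1.07666122e-02, -1.03668805e-05]), 'ee_pos': array([ 216.9841896 , -504.89353002,  244.1129775 ]), 'eef_rot': array([ 8.35097653e-01, -5.50100612e-01, -8.56470120e-04, -7.01696060e-04]), 'wrist_force': array([0.17771709, 0.15499761, 0.12120547]), 'wrist_torque': array([-0.05352434,  0.04292938, -0.03133309]), 'opening': 1.0036987966050912}
top [ 480.8812214   -53.03231603 1470.25702814]
hub 0.86 [268. 213.] 629 [543. -36.  33.] [511. -70.   1.] [578.  -1.  79.]
hub 0.49 [173. 234.] 1003 [482. 206.  56.] [434. 181.  17.] [533. 240. 123.]
polisher 0.58 [411. 260.] 1910 [ 414. -393.   61.] [ 355. -452.    0.] [ 473. -347.  128.]
cutout 0.77 [174. 231.] 995 [483. 206.  56.] [434. 181.  18.] [533. 240. 123.]
tape_1 0.85 [177. 
[... 2129 characters left out ...]
  53.] [431. 192.   7.] [528. 248. 121.]
tip hub 0.75 [290.1 254.4] [554. -52.   0.]
tip hub 0.54 [194.8 296. ] [714. 182.   0.]
tip hub_grip 0.9 [292.5 245.3] [538. -20.  56.]
tip spindle_seat 0.97 [367.5 184.5] [ 416. -388.   68.]
tip spindle_seat 0.57 [319.  199.2] [ 533. -248.   68.]
tip spindle_tip 0.92 [373.  164.5] [ 407. -389.  138.]
tip spindle_tip 0.8 [318.  177.1] [ 541. -251.  138.]
tip lever_pivot 0.88 [281.6 313.4] [484. 216.  52.]
tip lever_tip 0.6 [287.3 291.1] [472. 218. 120.]
tip cutout 0.62 [279.1 329.3] [490. 214.   0.]
tip polisher 0.67 [317.  218.3] [ 535. -249.    0.]
tip polisher 0.64 [366.9 198.7] [ 416. -418.    0.]
tip polisher 0.6 [371.6 242.4] [ 358. -184.    0.]
```

```bash
python3 - <<'E'
import cv2,numpy as np
t=cv2.imread("pics/top0.png"); s=cv2.imread("pics/side0.png")
cv2.imwrite("pics/topc.png",cv2.resize(t[110:310,130:460],None,fx=2.4,fy=2.4,interpolation=2))
cv2.imwrite("pics/sidec.png",cv2.resize(s[140:370,170:430],None,fx=2.6,fy=2.6,interpolation=2))
E
```

```text
(no output)
```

View pics/topc.png

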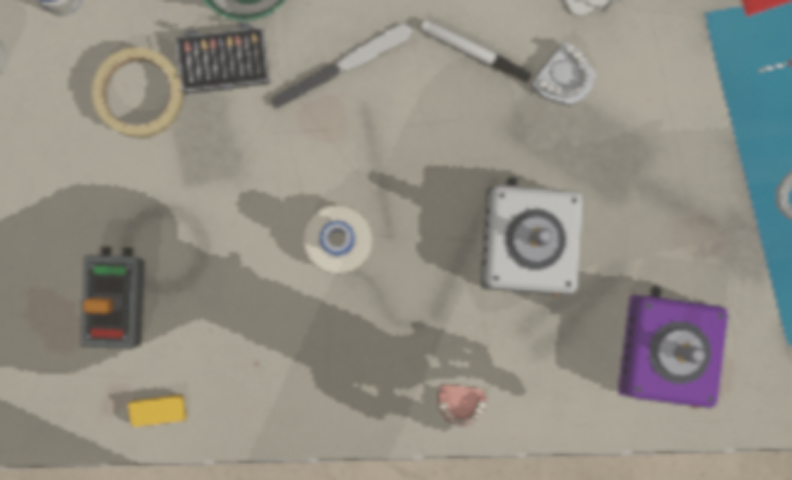

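View pics/sidec.png

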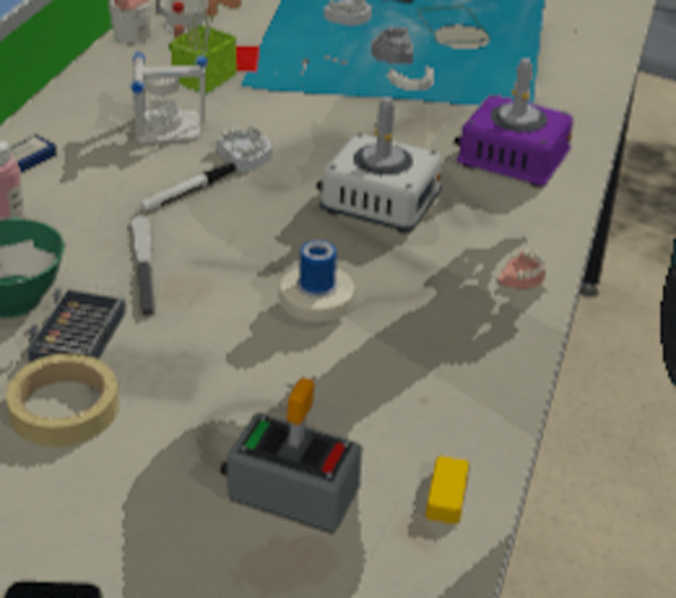

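The top picture (crop factor 2.4) shows the grey polisher at about (353,210) and its purple look-alike at (414,257). There is one hub at (270,209), and the cut-out is at (175,235) with its green bar farther out (+x). I'm choosing the grey polisher. Next I'll measure it precisely.

```bash
cat >> h.py <<'E'
from scipy.optimize import least_squares
def circ(p,r0=None):
    f=(lambda q:np.hypot(p[:,0]-q[0],p[:,1]-q[1])-(q[2] if r0 is None else r0))
    x0=[*np.median(p[:,:2],0)]+([20] if r0 is None else [])
    return least_squares(f,x0,loss="soft_l1").x
E
python3 - <<'E'
from h import *
S={n:cams.snapshot(n) for n in ["top","side"]}
for n,s in S.items():
    c,u,v=cloud(s)
    def box(cx,cy,rr,z0,z1):
        m=(np.hypot(c[:,0]-cx,c[:,1]-cy)<rr)&(c[:,2]>z0)&(c[:,2]<z1); return c[m],np.stack([u[m],v[m]],1)
    for nm,b in dict(felt=(545,-37,55,24,40),griptop=(545,-37,30,62,85),flange=(533,-250,29,64,76),spindle=(533,-250,25,90,150),box=(533,-250,90,50,64),cut=(485,213,70,47,64),paddle=(478,213,40,85,135)).items():
        p,px=box(*b)
        if len(p)<4: print(n,nm,len(p));continue
        h=cv2.convexHull(p[:,:2].astype(np.float32)); print(n,nm,len(p),"z",np.round(np.percentile(p[:,2],[5,50,95])),"mean",np.round(p.mean(0),1),"encl",cv2.minEnclosingCircle(h),"rect",cv2.minAreaRect(h))
    img=s["pixels"].astype(int)
    B,G,Rr=[img[v,u,i] for i in range(3)]
    near=np.hypot(c[:,0]-545,c[:,1]+37)<60
    for nm,m in dict(blue=near&(B>Rr+40)&(B>G+30),orange=(np.hypot(c[:,0]-480,c[:,1]-213)<60)&(Rr>B+80)).items():
        print(n,nm,m.sum(),u[m].min(),u[m].max(),v[m].min(),v[m].max(),u[m].mean(),v[m].mean(),np.round(np.percentile(c[m],[3,50,97],axis=0)).tolist())
    for nm,b in dict(hub=(270,209,40),pol=(353,205,50),cut=(174,232,45)).items():
        if n=="side": b=dict(hub=(293,248,40),pol=(317,203,50),cut=(281,320,50))[nm]
        x,y,w=b; cv2.imwrite(f"pics/{n}_{nm}.png",cv2.resize(s["pixels"][y-w:y+w,x-w:x+w],(560,560),interpolation=cv2.INTER_NEAREST))
E
cd pics; python3 -c "
import cv2,numpy as np
I=[[cv2.resize(cv2.imread(f'{n}_{k}.png'),(266,266)) for k in ['hub','pol','cut']] for n in ['top','side']]
cv2.imwrite('m.png',np.vstack([np.hstack(x) for x in I]))"
```

```text
top felt 481 z [27. 32. 37.] mean [544.2 -35.8  32.2] encl ((545.1821899414062, -35.744747161865234), 37.79146957397461) rect ((544.609619140625, -35.668922424316406), (72.95578002929688, 72.96772003173828), 43.78424072265625)
top griptop 105 z [68. 75. 80.] mean [544.6 -35.5  74.5] encl ((545.14111328125, -35.88726806640625), 18.089075088500977) rect ((545.3361206054688, -34.97654724121094), (33.46908187866211, 33.96732711791992), 89.8392333984375)
top flange 221 z [65. 69. 73.] mean [ 534.7 -247.9   68.7] encl ((533.0704956054688, -250.049072265625), 28.68219566345215) rect ((533.4961547851562, -249.52056884765625), (55.55964279174805, 52.765525817871094), 9.210712432861328)
top spindle 61 z [ 96. 133. 140.] mean [ 538.6 -246.5  124.8] encl ((539.0291748046875, -246.766357421875), 10.15307903289795) rect ((539.5859985351562, -247.6837921142578), (16.033987045288086, 17.82278060913086), 87.13860321044922)
top box 1159 z [54. 60. 64.] mean [ 538.4 -247.3   59.5] encl ((539.297607421875, -248.0985107421875), 70.44654083251953) rect ((539.400634765625, -249.1143798828125), (100.2980957
[... 314 characters left out ...]
19. ] encl ((477.72479248046875, 212.69036865234375), 14.41602611541748) rect ((477.7174072265625, 212.69052124023438), (28.4072208404541, 14.85555362701416), 88.75712585449219)Traceback (most recent call last):
  File "<stdin>", line 15, in <module>
    return umr_minimum(a, axis, None, out, keepdims, initial, where)
ValueError: zero-size array to reduction operation minimum which has no identity
[ WARN:0@0.025] global loadsave.cpp:275 findDecoder imread_('top_hub.png'): can't open/read file: check file path/integrity
Traceback (most recent call last):
cv2.error: OpenCV(4.12.0) /io/opencv/modules/imgproc/src/resize.cpp:4208: error: (-215:Assertion failed) !ssize.empty() in function 'resize'
```

```bash
python3 - <<'E'
from h import *
I=[]
for n in ["top","side"]:
    s=cams.snapshot(n)
    c,u,v=cloud(s)
    for nm,b in dict(felt=(545,-37,55,24,40),griptop=(545,-37,30,66,85),spindle=(539,-248,30,90,150),tip=(539,-248,30,125,150),box=(539,-249,90,50,64),cut=(482,212,70,47,64),paddle=(478,213,40,85,135)).items():
        m=(np.hypot(c[:,0]-b[0],c[:,1]-b[1])<b[2])&(c[:,2]>b[3])&(c[:,2]<b[4]); p=c[m]
        h=cv2.convexHull(p[:,:2].astype(np.float32)); print(n,nm,len(p),"z",np.round(np.percentile(p[:,2],[5,50,95])),"mean",np.round(p.mean(0),1),"encl",np.round(cv2.minEnclosingCircle(h)[0],1),"rect",[np.round(q,1) for q in cv2.minAreaRect(h)], "px",u[m].mean().round(1),v[m].mean().round(1))
    row=[]
    for nm,p in dict(hub=(545,-35.8,40),pol=(539,-248.5,80),cut=(480,212,60)).items():
        x,y=proj(s,p).astype(int); w=38; a=s["pixels"][y-w:y+w,x-w:x+w].copy()
        row.append(cv2.resize(a,(266,266),interpolation=cv2.INTER_CUBIC))
    I.append(np.hstack(row))
    for p in [(539,-248.5,138),(539,-248.5,68),(545,-35.8,75)]: print(n,p,proj(s,p).round(1))
cv2.imwrite("pics/m.png",np.vstack(I))
E
```

```text
top felt 480 z [27. 32. 37.] mean [544.3 -35.8  32.3] encl [545.1 -35.6] rect [array([544.7, -35.6]), array([74.3, 71.7]), np.float64(88.7)] px 270.1 209.6
top griptop 106 z [70. 75. 80.] mean [545.1 -35.5  75. ] encl [545.3 -35.6] rect [array([545.3, -35. ]), array([33.3, 33.6]), np.float64(88.8)] px 269.7 208.5
top spindle 62 z [ 96. 132. 141.] mean [ 538.6 -246.4  124.8] encl [ 538.9 -247.5] rect [array([ 539.8, -248.3]), array([18.2, 17.1]), np.float64(3.0)] px 354.7 208.5
top tip 41 z [130. 135. 141.] mean [ 538.9 -247.8  134.9] encl [ 538.9 -248.4] rect [array([ 539.5, -248.5]), array([14.7, 14.9]), np.float64(89.1)] px 355.9 208.1
top box 1138 z [53. 60. 63.] mean [ 538.7 -247.8   59.4] encl [ 539.3 -248.4] rect [array([ 539.2, -249. ]), array([100.3, 112. ]), np.float64(84.5)] px 351.7 209.6
top cut 796 z [50. 56. 62.] mean [481.8 210.   56. ] encl [481.7 212.7] rect [array([481.9, 212.4]), array([60.7, 99.1]), np.float64(86.6)] px 175.4 235.2
top paddle 78 z [104. 121. 125.] mean [477.6 211.3 118.8] encl [477.7 212.8] rect [array([477.7, 212.8]), array([29. , 14.9]), np.floa
[... 680 characters left out ...]
ncl [ 535.7 -244.4] rect [array([ 536.4, -243.2]), array([14.5, 19.3]), np.float64(15.7)] px 318.4 180.7
side box 584 z [52. 59. 63.] mean [ 532.5 -230.8   58.4] encl [ 536.6 -241.6] rect [array([ 536.2, -243.7]), array([103.3, 111.2]), np.float64(84.7)] px 317.3 205.0
side cut 953 z [49. 56. 60.] mean [477.7 222.8  55.7] encl [480.9 217. ] rect [array([480.4, 216. ]), array([ 62.3, 100. ]), np.float64(86.1)] px 283.3 315.0
side paddle 145 z [ 95. 116. 123.] mean [474.9 221.7 112.6] encl [476.7 218.3] rect [array([476.7, 218.3]), array([30. , 15.6]), np.float64(84.0)] px 285.3 294.6
side (539, -248.5, 138) [318.3 177.6]
side (539, -248.5, 68) [317.  198.7]
side (545, -35.8, 75) [292.1 235.4]
```

View pics/m.png

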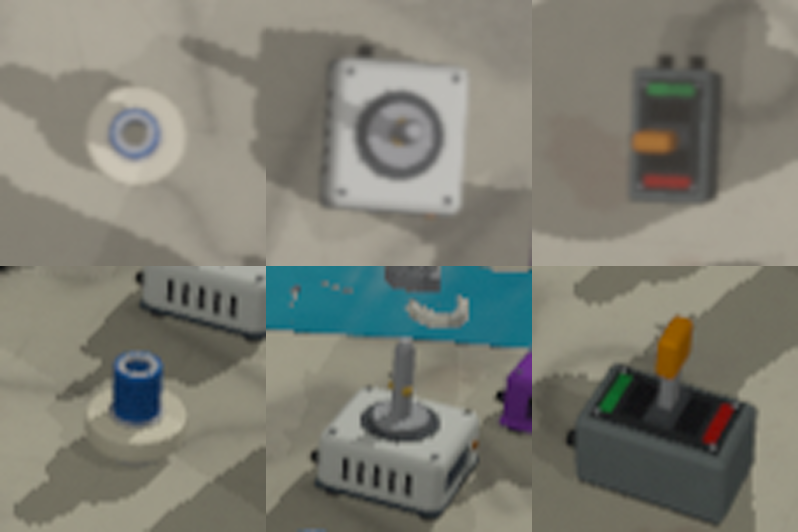

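Hub axis is at about (545, -35.7) and the spindle axis at about (539.2, -248.8). The cut-out is at (482, 212.5), yawed about -3.4°. All the sizes match the description. The crop shows the hub with its blue grip up and the grey unit chosen correctly. Next I go above the hub and turn the jaws along x.

{"fn": "step_arm", "kwargs": {"plan": [[1,0.02,0.03,0,7],[1,0.04,0.06,0,14],[1,0.065,0.095,0,21],[1,0.09,0.13,0,28],[1,0.113,0.165,0,35],[1,0.137,0.2,0,42],[1,0.16,0.235,0,49],[1,0.184,0.27,0,56],[1,0.207,0.304,0,63],[1,0.23,0.338,0,63],[1,0.255,0.372,0,63],[1,0.28,0.406,-0.02,63],[1,0.305,0.44,-0.05,63],[1,0.328,0.4697,-0.085,63],[1,0.328,0.4697,-0.115,63],[1,0.328,0.4697,-0.115,63],[1,0.328,0.4697,-0.115,63]]}}

```text
clock: 3.32
ee_pos: [542.7, -34.2, 125.7]
eef_rot: [0.999, -0.032, -0.005, -0.001]
wrist_force: [-0.6, -0.4, -0.4]
opening: 1.001
```

```bash
python3 - <<'E'
from h import *
s=cams.snapshot("side"); cv2.imwrite("pics/s1.png",cv2.resize(s["pixels"][120:350,170:430],None,fx=2.4,fy=2.4))
print(r.get_state())
E
```

```text
{'clock': 3.3667, 'qpos': array([-1.68767329e-01,  1.31412566e-01,  1.55585038e+00, -6.72983851e-04,
        1.45855385e+00, -1.04185568e-01]), 'joint_velocities': array([-0.02677768, -0.05052567, -0.05827818, -0.00520522,  0.0025936 ,
       -0.00161037]), 'tau': array([ 8.09673183e-01, -3.38513982e+01, -2.85274100e+01,  9.88881988e-02,
       -1.96467078e-02,  2.07558973e-02]), 'ee_pos': array([544.00237269, -35.48664154, 128.83516324]), 'eef_rot': array([ 9.99477649e-01, -3.22468198e-02, -2.13790832e-03,  4.38325227e-05]), 'wrist_force': array([ 0.46719341, -0.25483535,  0.95949112]), 'wrist_torque': array([0.05530559, 0.00088049, 0.01920776]), 'opening': 1.0038779837943166}
```

View pics/s1.png

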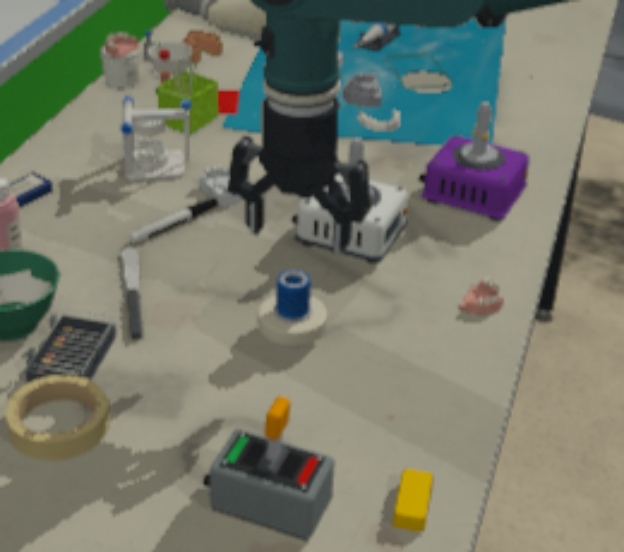

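The open jaws straddle the hub (about (293,295) in the crop), centred along x. Next: descend and grip.

{"fn": "step_arm", "kwargs": {"plan": [[1,0,0,-0.025,0],[1,0,0,-0.05,0],[1,0,0,-0.07,0],[1,0,0,-0.077,0],[1,0,0,-0.077,0],[1,0,0,-0.077,0],[-0.2,0,0,-0.077,0],[-0.6,0,0,-0.077,0],[-1,0,0,-0.077,0],[-1,0,0,-0.077,0],[-1,0,0,-0.077,0],[-1,0,0,-0.077,0],[-1,0,0,-0.077,0],[-1,0,0,-0.077,0]]}}

```text
clock: 4.53
ee_pos: [545.7, -35.7, 54.6]
eef_rot: [0.999, -0.033, 0.001, 0.0]
wrist_force: [-1.5, 1.1, 6.2]
opening: 0.402
```

```bash
python3 - <<'E'
from h import *
s=cams.snapshot("side"); cv2.imwrite("pics/s2.png",cv2.resize(s["pixels"][150:330,200:400],None,fx=3,fy=3))
print(r.get_state())
E
```

```text
{'clock': 4.5833, 'qpos': array([-1.69001128e-01,  1.95508229e-01,  1.63943872e+00, -1.26227434e-04,
        1.30489131e+00, -1.03675750e-01]), 'joint_velocities': array([ 6.88523158e-04,  1.15330286e-04,  8.40996952e-04, -2.88462787e-04,
       -4.40691820e-04, -6.00323832e-05]), 'tau': array([ 7.25421309e-02, -3.36857986e+01, -2.62872112e+01,  7.42541207e-02,
       -4.02978631e-01,  1.66145801e-03]), 'ee_pos': array([545.70705846, -35.73366279,  54.54692615]), 'eef_rot': array([ 9.99466775e-01, -3.26403461e-02,  8.60782239e-04,  1.79570946e-04]), 'wrist_force': array([-1.04486488,  0.6232273 ,  5.54982955]), 'wrist_torque': array([-0.00692182,  0.18526965,  0.01050248]), 'opening': 0.4036639195259393}
```

View pics/s2.png

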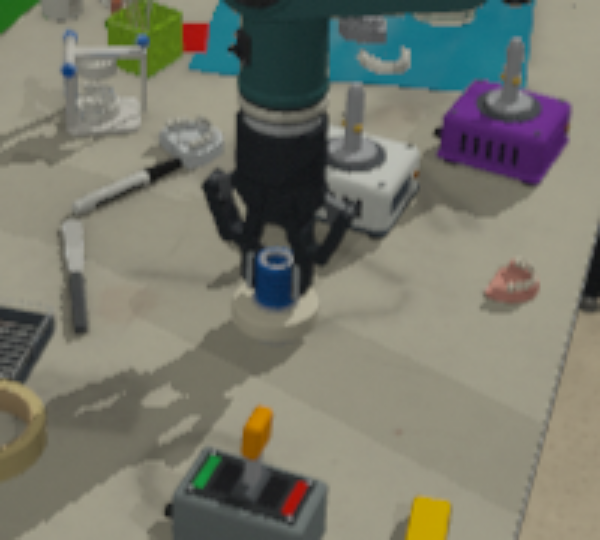

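Gripped, with an opening of about 34 mm. I'll lift and check the hold.

{"fn": "step_arm", "kwargs": {"plan": [[-1,0,0,0.02,0],[-1,0,0,0.05,0],[-1,0,0,0.085,0],[-1,0,0,0.12,0],[-1,0,0,0.15,0],[-1,0,0,0.165,0],[-1,-0.001,-0.025,0.165,0],[-1,-0.002,-0.055,0.165,0],[-1,-0.003,-0.09,0.165,0],[-1,-0.004,-0.12,0.165,0],[-1,-0.005,-0.15,0.165,0],[-1,-0.006,-0.18,0.165,0],[-1,-0.006,-0.2,0.165,0],[-1,-0.006,-0.213,0.165,0],[-1,-0.006,-0.213,0.165,0],[-1,-0.006,-0.213,0.165,0],[-1,-0.006,-0.213,0.165,0]]}}

```text
clock: 6.0
ee_pos: [539.2, -247.4, 217.9]
eef_rot: [0.999, -0.032, -0.0, -0.001]
wrist_force: [0.6, 0.1, -2.2]
opening: 0.409
```

```bash
python3 - <<'E'
from h import *
s=cams.snapshot("side"); im=s["pixels"].copy()
st=r.get_state();print(st["ee_pos"],st["wrist_force"],st["opening"],st["eef_rot"])
x,y,z=st["ee_pos"]
c,u,v=cloud(s)
for nm,b in dict(felt=(x,y,50,z-54+10,z-54+40),spindle=(539,-248,30,80,138)).items():
    m=(np.hypot(c[:,0]-b[0],c[:,1]-b[1])<b[2])&(c[:,2]>b[3])&(c[:,2]<b[4]); p=c[m]
    print(nm,len(p),p.mean(0),u[m].mean(),u[m].min(),u[m].max(),v[m].min(),v[m].max())
for p in [(x,y,z-54),(539.2,-248.8,138),(539.2,-248.8,68)]: print(proj(s,p))
cv2.imwrite("pics/s3.png",cv2.resize(im[110:230,260:380],None,fx=5,fy=5,interpolation=cv2.INTER_CUBIC))
E
```

```text
[ 539.28884191 -247.19211204  218.19348417] [ 0.57506325  0.08086506 -1.48464744] 0.4003761006808702 [ 9.99491263e-01 -3.18904596e-02 -7.90540263e-05 -4.54522579e-04]
felt 335 [ 532.81259203 -224.25877021  191.08488742] 319.1313432835821 306 333 157 172
spindle 114 [ 536.29339266 -240.35084558  108.93291364] 317.859649122807 314 321 178 197
[318.58291258 169.59773924]
[318.25103216 177.54689457]
[316.91816624 198.63931847]
```

View pics/s3.png

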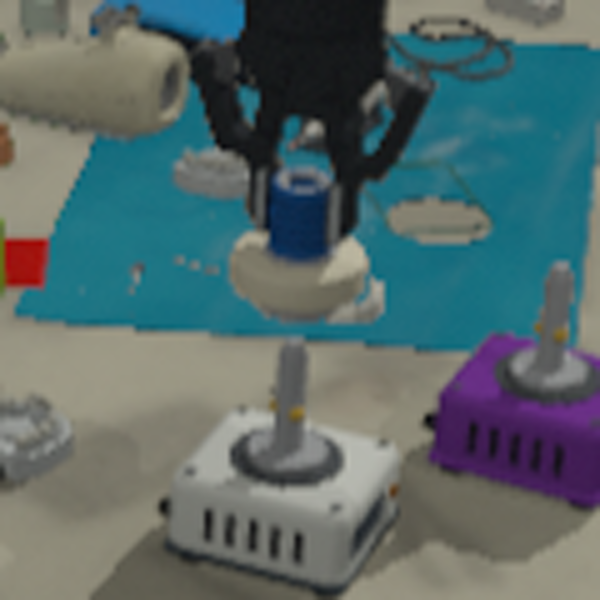

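The hub hangs upright above the grey spindle (hub underside near (300,315), spindle tip near (291,342)). I'll nudge y by about -1 mm and go down onto the tip.

{"fn": "step_arm", "kwargs": {"plan": [[-1,0,-0.001,0,0],[-1,0,-0.001,-0.01,0],[-1,0,-0.001,-0.02,0],[-1,0,-0.001,-0.027,0],[-1,0,-0.001,-0.033,0],[-1,0,-0.001,-0.038,0],[-1,0,-0.001,-0.042,0],[-1,0,-0.001,-0.042,0],[-1,0,-0.001,-0.042,0]]}}

```text
clock: 6.8
ee_pos: [539.1, -249.7, 176.1]
eef_rot: [0.999, -0.033, -0.0, -0.0]
wrist_force: [-0.3, -0.4, -0.6]
opening: 0.403
```

```bash
python3 - <<'E'
from h import *
st=r.get_state();print(st["ee_pos"],st["wrist_force"],st["wrist_torque"],st["opening"],st["eef_rot"])
for n in ["side","top"]:
    s=cams.snapshot(n); x,y=proj(s,(539,-248.5,120)).astype(int)
    cv2.imwrite(f"pics/4{n}.png",cv2.resize(s["pixels"][y-45:y+45,x-45:x+45],None,fx=6,fy=6,interpolation=cv2.INTER_CUBIC))
E
```

```text
[ 539.05422471 -249.66110129  176.11514098] [-0.26010984 -0.35682658 -0.64977521] [ 0.01860021 -0.0158671   0.0146781 ] 0.40321489443712216 [ 9.99464144e-01 -3.27323372e-02 -1.15290621e-04 -7.86959554e-05]
```

View pics/4side.png

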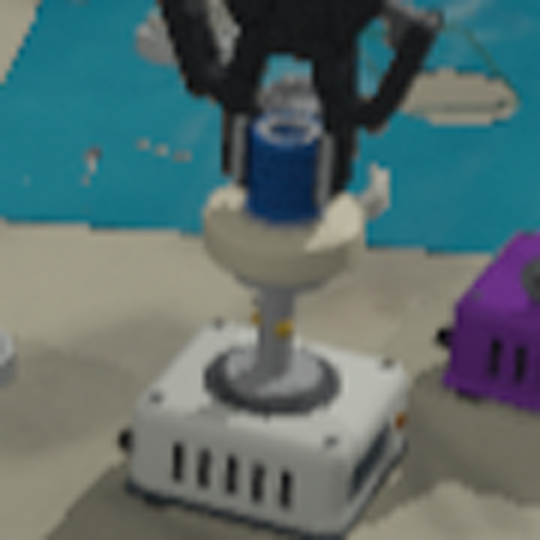

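```bash
python3 - <<'E'
from h import *
s=cams.snapshot("side"); c,u,v=cloud(s); print(r.get_state()["ee_pos"])
def ext(cx,cy,rad,z0,z1):
    m=(np.hypot(c[:,0]-cx,c[:,1]-cy)<rad)&(c[:,2]>z0)&(c[:,2]<z1); 
    for row in range(v[m].min(),v[m].max()+1,2):
        k=m&(v==row); 
        if k.sum(): print(row,u[k].min(),u[k].max(),(u[k].min()+u[k].max())/2,end=" | ")
    print()
ext(539,-249,50,132,156); ext(539,-249,20,80,115)
for z in (153,140,110,90): print(z,proj(s,(539.1,-249.7,z)),proj(s,(536.1,-249.7,z)),proj(s,(539.1,-252.7,z)))
E
```

```text
[ 539.41077402 -249.88133497  177.04312959]
170 308 329 318.5 | 172 307 331 319.0 | 174 306 332 319.0 | 176 306 332 319.0 | 178 306 332 319.0 | 180 307 331 319.0 | 182 308 330 319.0 | 184 313 327 320.0 | 
187 315 321 318.0 | 189 315 320 317.5 | 191 314 320 317.0 | 193 315 320 317.5 | 195 315 320 317.5 | 
153 [318.66647808 172.74631079] [319.68439811 172.92628212] [318.95413214 172.28785124]
140 [318.41011846 176.79427779] [319.42279054 176.97561527] [318.69678121 176.33104123]
110 [317.82821405 185.9826586 ] [318.82897945 186.16701225] [318.11260986 185.50884286]
90 [317.447614   191.99240557] [318.44059582 192.17866825] [317.73051447 191.5118687 ]
```

View pics/4top.png

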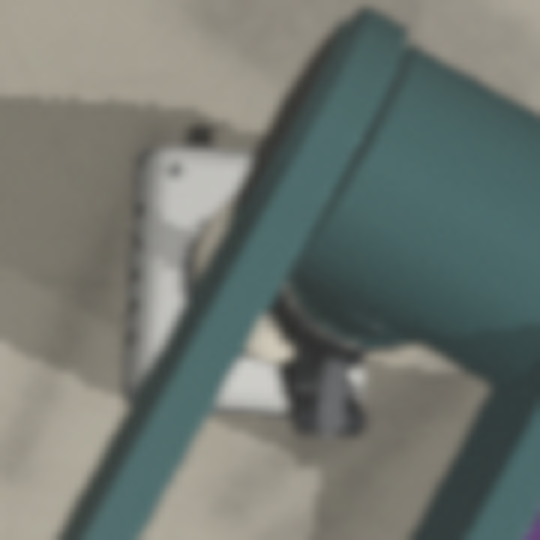

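The measured offset is at most about 1.5 mm, so the hub is well inside the funnel. I'll correct slightly and go on down gently.

{"fn": "step_arm", "kwargs": {"plan": [[-1,0.0005,0.0007,-0.002,0],[-1,0.0005,0.0007,-0.005,0],[-1,0.0005,0.0007,-0.008,0],[-1,0.0005,0.0007,-0.011,0],[-1,0.0005,0.0007,-0.014,0],[-1,0.0005,0.0007,-0.014,0]]}}

```text
clock: 7.45
ee_pos: [539.1, -248.7, 161.1]
eef_rot: [0.999, -0.033, -0.001, -0.0]
wrist_force: [-0.9, -0.2, -1.4]
opening: 0.406
```

{"fn": "step_arm", "kwargs": {"plan": [[-1,0,0,-0.003,0],[-1,0,0,-0.006,0],[-1,0,0,-0.009,0],[-1,0,0,-0.012,0],[-1,0,0,-0.012,0]]}}

```text
clock: 7.87
ee_pos: [539.2, -248.7, 149.3]
eef_rot: [0.999, -0.033, -0.001, -0.0]
wrist_force: [-0.5, -0.7, -2.5]
opening: 0.406
```

No side load so far. Next: press through the balls, down to about 4 mm above home.

{"fn": "step_arm", "kwargs": {"plan": [[-1,0,0,-0.003,0],[-1,0,0,-0.006,0],[-1,0,0,-0.009,0],[-1,0,0,-0.012,0],[-1,0,0,-0.015,0],[-1,0,0,-0.018,0],[-1,0,0,-0.021,0],[-1,0,0,-0.021,0]]}}

```text
clock: 8.53
ee_pos: [540.3, -249.5, 130.5]
eef_rot: [0.999, -0.033, 0.001, 0.001]
wrist_force: [0.0, -2.0, 0.4]
opening: 0.403
```

{"fn": "step_arm", "kwargs": {"plan": [[-1,0,0,-0.002,0],[-1,0,0,-0.004,0],[-1,0,0,-0.006,0],[-1,0,0,-0.007,0],[-1,0,0,-0.007,0]]}}

```text
clock: 8.95
ee_pos: [539.2, -248.7, 122.7]
eef_rot: [0.999, -0.033, -0.0, -0.0]
wrist_force: [-2.8, 1.4, 3.4]
opening: 0.401
```

```bash
python3 - <<'E'
from h import *
st=r.get_state();print(st["ee_pos"],st["wrist_force"],st["wrist_torque"],st["opening"],st["eef_rot"])
s=cams.snapshot("side"); x,y=proj(s,(539,-248.5,120)).astype(int)
cv2.imwrite(f"pics/5side.png",cv2.resize(s["pixels"][y-45:y+45,x-45:x+45],None,fx=6,fy=6,interpolation=cv2.INTER_CUBIC))
E
```

```text
[ 539.21923922 -248.73474679  122.66934389] [-2.78473515  1.39214638  3.44719171] [ 0.11213757  0.37136781 -0.01721495] 0.4011621772673598 [ 9.99465518e-01 -3.26862142e-02 -4.81653761e-04 -2.39595458e-04]
```

View pics/5side.png

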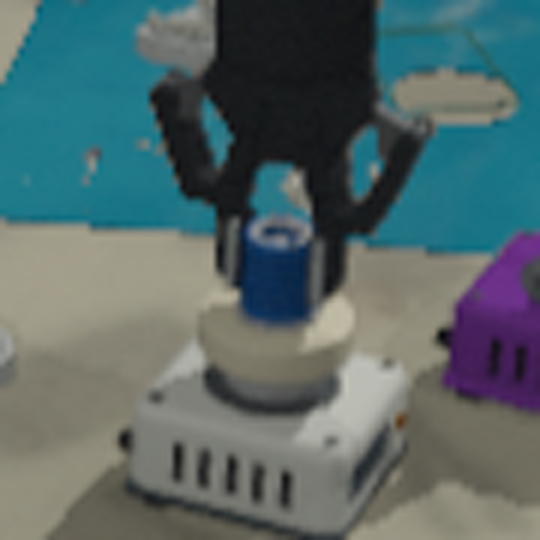

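The hub has nearly reached the flange (boss bottom at about (272,395)). I'll press 3 mm more to confirm hard contact.

{"fn": "step_arm", "kwargs": {"plan": [[-1,0,0,-0.001,0],[-1,0,0,-0.002,0],[-1,0,0,-0.003,0],[-1,0,0,-0.003,0],[-1,0,0,-0.003,0]]}}

```text
clock: 9.42
ee_pos: [539.2, -248.8, 122.6]
eef_rot: [0.999, -0.033, 0.0, 0.0]
wrist_force: [-7.6, 3.5, 13.4]
opening: 0.402
```

The TCP didn't move while the force rose to 13 N, so the hub is on the flange. Next: relieve, release and lift.

{"fn": "step_arm", "kwargs": {"plan": [[-1,0,0,0.002,0],[-1,0,0,0.003,0],[0,0,0,0.003,0],[1,0,0,0.003,0],[1,0,0,0.003,0],[1,0,0,0.003,0],[1,0,0,0.003,0],[1,0,0,0.003,0],[1,0,0,0.025,0],[1,0,0,0.055,0],[1,0,0,0.09,0],[1,0,0,0.115,0],[1,0,0.03,0.115,0],[1,0,0.065,0.115,0],[1,0,0.1,0.115,0],[1,0,0.14,0.115,0],[1,0,0.18,0.115,0],[1,0,0.2,0.115,0],[1,0,0.2,0.115,0]]}}

```text
clock: 11.0
ee_pos: [539.5, -44.7, 234.7]
eef_rot: [1.0, -0.03, 0.0, -0.001]
wrist_force: [0.5, -0.0, 0.9]
opening: 1.002
```

```bash
python3 - <<'E'
from h import *
st=r.get_state();print(st["ee_pos"],st["wrist_force"],st["opening"],st["eef_rot"])
I=[]
for n in ["side","top"]:
    s=cams.snapshot(n); x,y=proj(s,(539,-248.5,120)).astype(int)
    I.append(cv2.resize(s["pixels"][y-40:y+40,x-40:x+40],(400,400),interpolation=cv2.INTER_CUBIC))
    c,u,v=cloud(s)
    for nm,b in dict(felt=(539,-249,50,90,108),grip=(539,-249,25,134,155)).items():
        m=(np.hypot(c[:,0]-b[0],c[:,1]-b[1])<b[2])&(c[:,2]>b[3])&(c[:,2]<b[4]); p=c[m]
        h=cv2.convexHull(p[:,:2].astype(np.float32));print(n,nm,len(p),p.mean(0).round(1),np.median(p[:,2]),cv2.minEnclosingCircle(h))
cv2.imwrite("pics/6.png",np.hstack(I))
E
```

```text
[539.45221302 -44.67156427 234.66622999] [ 0.5401032  -0.00109743  0.85144945] 1.0018884209334948 [ 9.99554898e-01 -2.98146669e-02  3.46333117e-04 -9.85639167e-04]
side felt 259 [ 533.6 -230.3   98.7] 99.34842094261815 ((536.5118408203125, -242.64111328125), 40.68431091308594)
side grip 30 [ 530.3 -242.   139.8] 141.0492941679892 ((537.1028442382812, -243.82278442382812), 18.406103134155273)
top felt 515 [ 538.8 -245.8  100.5] 100.46612982096647 ((539.9656372070312, -247.9349822998047), 38.38706970214844)
top grip 146 [ 539.1 -247.5  142.2] 142.39446522395042 ((539.4822998046875, -247.81980895996094), 18.115734100341797)
```

View pics/6.png

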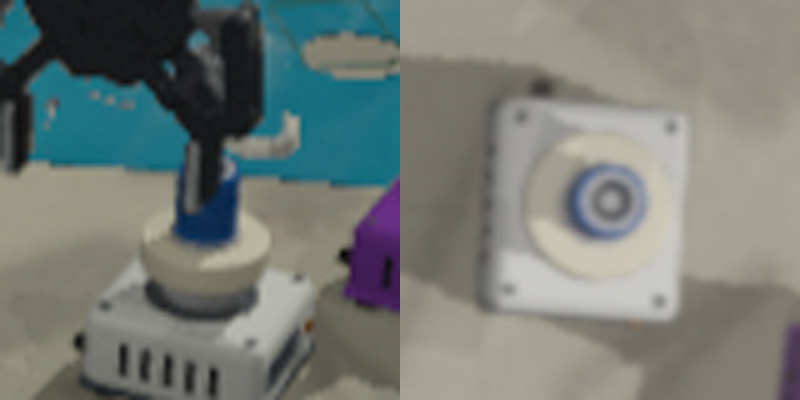

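The hub is seated: felt top at z≈100.5 (expected 100), grip top at 142.4 (143), axis at (539.5, -247.9). Next I straddle the lever paddle with the jaws half open.

{"fn": "step_arm", "kwargs": {"plan": [[0,-0.007,0.03,0,0],[0,-0.015,0.065,0,0],[0,-0.024,0.1,0,0],[0,-0.032,0.135,0,0],[0,-0.041,0.17,0,0],[0,-0.05,0.205,0,0],[0,-0.057,0.24,0,0],[0,-0.0616,0.2615,0,0],[0,-0.0616,0.2615,0,0],[0,-0.0616,0.2615,-0.02,0],[0,-0.0616,0.2615,-0.045,0],[0,-0.0616,0.2615,-0.055,0],[0,-0.0616,0.2615,-0.055,0],[0,-0.0616,0.2615,-0.055,0]]}}

```text
clock: 12.27
ee_pos: [478.3, 211.2, 179.0]
eef_rot: [0.999, -0.034, -0.001, 0.0]
wrist_force: [0.6, -0.2, 0.3]
opening: 0.497
```

```bash
python3 - <<'E'
from h import *
st=r.get_state();print(st["ee_pos"],st["wrist_force"],st["opening"],st["eef_rot"])
s=cams.snapshot("side"); x,y=proj(s,(480,212,120)).astype(int)
cv2.imwrite("pics/7.png",cv2.resize(s["pixels"][y-60:y+60,x-60:x+60],(600,600),interpolation=cv2.INTER_CUBIC))
E
```

```text
[478.33426066 211.24161178 178.97042391] [ 0.59492658 -0.20131842  0.25245574] 0.49701244243709325 [ 9.99432372e-01 -3.36808726e-02 -5.79197685e-04  4.44530043e-04]
```

View pics/7.png

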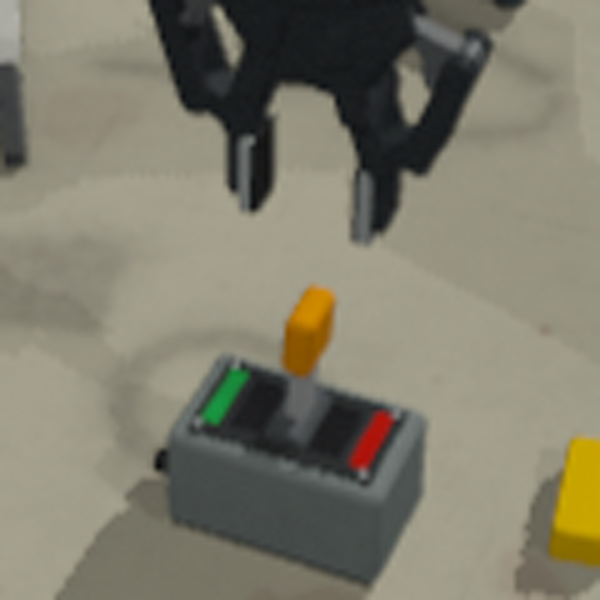

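The paddle at (308,330) lies centred between the fingertips at (250,205) and (365,240). Next: descend to TCP z≈110 and pull towards -x.

{"fn": "step_arm", "kwargs": {"plan": [[0,0,0,-0.025,0],[0,0,0,-0.05,0],[0,0,0,-0.069,0],[0,0,0,-0.069,0],[0,0,0,-0.069,0],[0,-0.006,0,-0.069,0],[0,-0.012,0,-0.069,0],[0,-0.018,0,-0.069,0],[0,-0.023,0,-0.069,0],[0,-0.027,0,-0.069,0],[0,-0.03,0,-0.069,0],[0,-0.03,0,-0.069,0]]}}

```text
clock: 13.32
ee_pos: [447.7, 213.0, 111.1]
eef_rot: [0.999, -0.032, 0.001, -0.0]
wrist_force: [1.1, 1.1, 2.6]
opening: 0.502
```

```bash
python3 - <<'E'
from h import *
st=r.get_state();print(st["ee_pos"],st["wrist_force"],st["opening"],st["eef_rot"])
s=cams.snapshot("side"); x,y=proj(s,(480,212,90)).astype(int)
cv2.imwrite("pics/8.png",cv2.resize(s["pixels"][y-50:y+50,x-50:x+50],(600,600),interpolation=cv2.INTER_CUBIC))
E
```

```text
[447.71101473 212.97715895 111.06091414] [1.1081925  1.09234025 2.58260941] 0.5022175742136271 [ 9.99473978e-01 -3.24227880e-02  5.77358862e-04 -4.42625557e-04]
```

View pics/8.png

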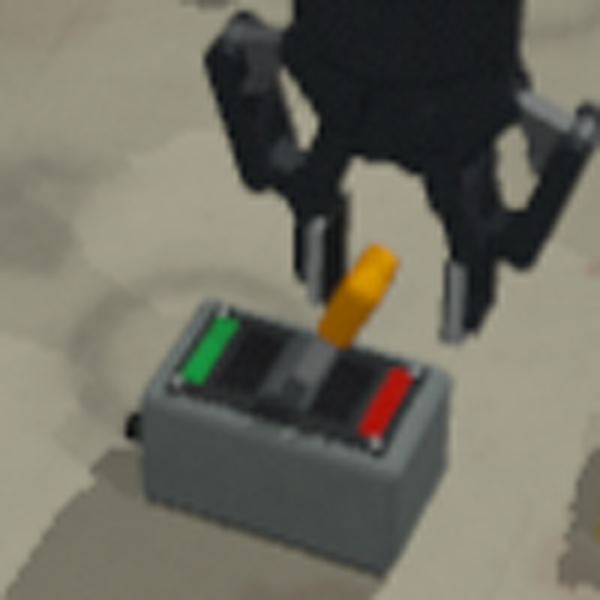

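The lever follows towards red but isn't at its stop yet (small force). I'll push on in small steps.

{"fn": "step_arm", "kwargs": {"plan": [[0,-0.002,0,0,0],[0,-0.004,0,0,0],[0,-0.005,0,0,0],[0,-0.005,0,0,0]]}}

```text
clock: 13.7
ee_pos: [443.0, 212.4, 110.1]
eef_rot: [0.999, -0.033, 0.0, 0.0]
wrist_force: [4.0, 0.8, -0.8]
opening: 0.501
```

{"fn": "step_arm", "kwargs": {"plan": [[0,-0.002,0,0,0],[0,-0.003,0,0,0],[0,-0.003,0,0,0]]}}

```text
clock: 13.95
ee_pos: [442.2, 212.2, 110.8]
eef_rot: [0.999, -0.033, 0.003, 0.0]
wrist_force: [8.6, 0.6, -0.6]
opening: 0.498
```

```bash
cat > lev.py <<'E'
from h import *
import sys
st=r.get_state();print(st["ee_pos"],st["wrist_force"],st["opening"])
s=cams.snapshot("side"); x,y=proj(s,(480,212,90)).astype(int)
cv2.imwrite(f"pics/{sys.argv[1]}.png",cv2.resize(s["pixels"][y-50:y+50,x-50:x+50],(600,600),interpolation=cv2.INTER_CUBIC))
c,u,v=cloud(s); px=s["pixels"].astype(int)[v,u]
m=(np.hypot(c[:,0]-482,c[:,1]-213)<60)&(px[:,2]>px[:,0]+90)&(px[:,1]>px[:,0]+30)&(c[:,2]>80)
p=c[m]; print(len(p),p.mean(0).round(1))
t=p[p[:,2]>np.percentile(p[:,2],80)].mean(0); print("tilt from mean",np.arctan2(p[:,0].mean()-481.5,p[:,2].mean()-52)+.5, "pca", )
q=p[:,[0,2]]-p[:,[0,2]].mean(0); w=np.linalg.svd(q,full_matrices=False)[2][0]; w*=np.sign(w[1]); print("pca",np.arctan2(*w)+.5)
E
python3 lev.py 9
```

```text
[442.18776729 212.20410631 110.84066252] [ 8.60154634  0.55688566 -0.62504149] 0.498450559082171
110 [452.1 223.3 108.7]
tilt from mean 0.021242518749558292 pca
pca -0.14007061134072862
```

View pics/9.png

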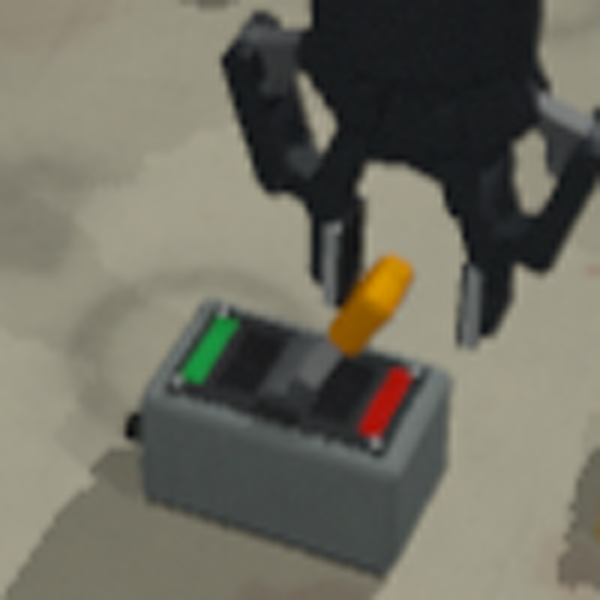

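The force jumped to 8.6 N and the TCP stalled 2 mm short of its command, so the lever is at the stop. I'll push once more briefly to be sure.

{"fn": "step_arm", "kwargs": {"plan": [[0,-0.002,0,0,0],[0,-0.003,0,0,0],[0,-0.003,0,0,0],[0,-0.003,0,0,0]]}}

```text
clock: 14.33
ee_pos: [441.4, 212.1, 111.7]
eef_rot: [0.999, -0.033, 0.005, -0.0]
wrist_force: [12.3, 0.7, -0.8]
opening: 0.505
```

At the off stop (12 N, barely moving). Next: throw to the on end.

{"fn": "step_arm", "kwargs": {"plan": [[0,0.006,0,0,0],[0,0.014,0,0,0],[0,0.022,0,0,0],[0,0.03,0,0,0],[0,0.037,0,0,0],[0,0.044,0,0,0],[0,0.051,0,0,0],[0,0.058,0,0,0],[0,0.065,0,0,0],[0,0.071,0,0,0],[0,0.076,0,0,0],[0,0.079,0,0,0],[0,0.079,0,0,0]]}}

```text
clock: 15.42
ee_pos: [516.5, 212.4, 109.6]
eef_rot: [0.999, -0.033, -0.0, 0.0]
wrist_force: [-2.0, 0.1, -0.5]
opening: 0.501
```

```bash
python3 lev.py 10
```

```text
[516.5494197  212.41553178 109.60385392] [-2.03523159  0.05152762 -0.46883181] 0.5010147287874944
110 [504.7 221.1 110.8]
tilt from mean 0.876103763096127 pca
pca 0.9370035312169529
```

View pics/10.png

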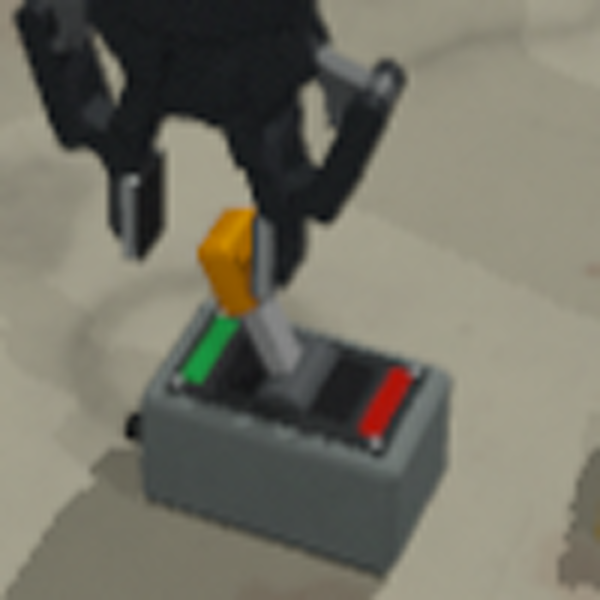

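Not yet at the stop (only 2 N). Creeping on.

{"fn": "step_arm", "kwargs": {"plan": [[0,0.002,0,0,0],[0,0.004,0,0,0],[0,0.006,0,0,0],[0,0.007,0,0,0],[0,0.007,0,0,0]]}}

```text
clock: 15.88
ee_pos: [521.2, 212.8, 109.9]
eef_rot: [0.999, -0.033, -0.002, 0.0]
wrist_force: [-7.2, 0.0, 1.8]
opening: 0.501
```

{"fn": "step_arm", "kwargs": {"plan": [[0,0.002,0,0,0],[0,0.004,0,0,0],[0,0.004,0,0,0],[0,0.004,0,0,0]]}}

```text
clock: 16.22
ee_pos: [521.7, 212.8, 109.6]
eef_rot: [0.999, -0.032, -0.007, 0.001]
wrist_force: [-16.5, -0.5, 6.0]
opening: 0.5
```

```bash
python3 lev.py 11
```

```text
[521.70386578 212.84784383 109.5804895 ] [-16.47819547  -0.50512909   6.0339709 ] 0.5000737209489747
98 [509.3 221.4 108.9]
tilt from mean 0.9539093345919913 pca
pca 0.886105350301268
```

16 N with no motion, so the lever is at the on stop. I'll back off and lift clear.

{"fn": "step_arm", "kwargs": {"plan": [[0,-0.006,0,0,0],[0,-0.014,0,0,0],[0,-0.014,0,0,0],[0,-0.014,0,0,0],[0,-0.014,0,0.02,0],[0,-0.014,0,0.05,0],[0,-0.014,0,0.085,0],[0,-0.014,0,0.12,0],[0,-0.014,0,0.15,0],[0,-0.02,-0.03,0.15,0],[0,-0.03,-0.06,0.15,0],[0,-0.05,-0.09,0.15,0],[0,-0.05,-0.1,0.15,0],[0,-0.05,-0.1,0.15,0],[0,-0.05,-0.1,0.15,0]]}}

```text
clock: 17.52
ee_pos: [477.9, 112.5, 260.9]
eef_rot: [0.999, -0.033, 0.001, -0.001]
wrist_force: [0.5, 0.8, 0.4]
opening: 0.497
```

```bash
python3 lev.py 12; python3 - <<'E'
from h import *
s=cams.snapshot("top"); c,u,v=cloud(s); px=s["pixels"].astype(int)[v,u]
m=(np.hypot(c[:,0]-482,c[:,1]-213)<60)&(px[:,2]>px[:,0]+60)&(c[:,2]>95); p=c[m]
print("paddle top",len(p),p.mean(0) if len(p) else 0)
for nm,b in dict(felt=(539,-249,50,85,115),grip=(539,-249,25,130,155)).items():
    m=(np.hypot(c[:,0]-b[0],c[:,1]-b[1])<b[2])&(c[:,2]>b[3])&(c[:,2]<b[4]); p=c[m]
    print(nm,len(p),np.median(p[:,2]),cv2.minEnclosingCircle(cv2.convexHull(p[:,:2].astype(np.float32))))
cv2.imwrite("pics/13.png",cv2.resize(s["pixels"][110:310,130:460],None,fx=2.4,fy=2.4))
E
```

```text
[477.86538056 112.49223919 260.88154522] [0.54814675 0.80700498 0.44113137] 0.49672425691665834
155 [506.1 217.9 106.8]
tilt from mean 0.9219598545226364 pca
pca 1.161552472616732
paddle top 0 0
felt 529 100.49278490540105 ((539.744384765625, -248.31527709960938), 38.21340560913086)
grip 171 142.03611804935744 ((539.6546020507812, -247.96583557128906), 18.25815773010254)
```

View pics/12.png

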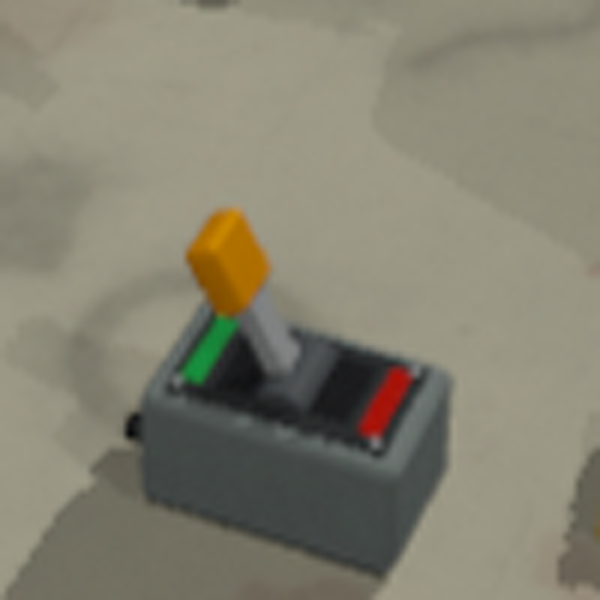

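View pics/13.png

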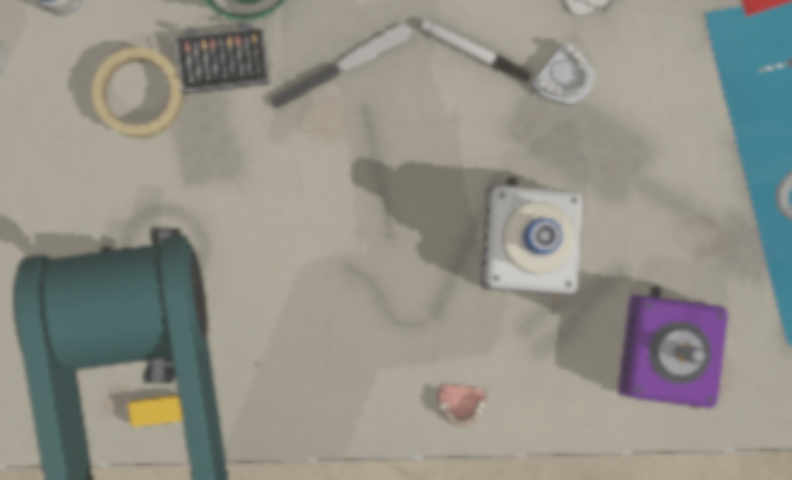

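```bash
python3 - <<'E'
from h import *
s=cams.snapshot("side"); im=s["pixels"]
px=im.astype(int); m=(px[...,2]>px[...,0]+90)&(px[...,1]>px[...,0]+30); 
x0,y0=proj(s,(490,212,100)).astype(int); k=np.zeros_like(m); k[y0-30:y0+30,x0-30:x0+30]=1; m&=k
v,u=np.nonzero(m); print("seen",len(u),u.min(),u.max(),v.min(),v.max(),u.mean(),v.mean())
for a in (.36,.4,.44,.48,.5,.54):
    pts=[]; ya=np.deg2rad(-3.5)
    for sx in(-7,7):
        for sy in(-14,14):
            for L in(41,71):
                X=L*np.sin(a)+sx*np.cos(a); Z=L*np.cos(a)-sx*np.sin(a)
                pts.append(proj(s,(481.8+X*np.cos(ya)-sy*np.sin(ya),212.8+X*np.sin(ya)+sy*np.cos(ya),52+Z)))
    h=cv2.convexHull(np.array(pts,np.float32)); q=np.zeros(m.shape,np.uint8); cv2.fillConvexPoly(q,np.round(h*16).astype(np.int32),1,shift=4); q=q>0
    print(a+.5,"IoU",(q&m).sum()/(q|m).sum(),np.nonzero(q)[1].mean(),np.nonzero(q)[0].mean())
t=cams.tip_of(s,"lever_tip"); print([(d["score"],d["pixel"]) for d in t[:2]],proj(s,(481.8+32.6,212.8-2,111.7)))
E
```

```text
seen 156 265 278 284 300 271.6794871794872 292.0576923076923
0.86 IoU 0.5078125 274.7608695652174 291.5608695652174
0.9 IoU 0.6 273.83474576271186 291.71610169491527
0.94 IoU 0.6431535269709544 272.9458333333333 291.7416666666667
0.98 IoU 0.6290322580645161 271.89516129032256 291.866935483871
1.0 IoU 0.6473029045643154 271.67634854771785 292.0207468879668
1.04 IoU 0.6527196652719666 270.8410041841004 292.06276150627616
[(0.65, [268.7, 287.5]), (0.47, [315.5, 196.4])] [269.20104137 287.25963832]
```

The paddle's centroid and tip match an angle of 1.0 (271.7, 292.0 both seen and predicted). Handing in.

```bash
python3 -c "
from rig import r
print(r.finish_job())"
```

```text
the job is handed in; nothing more can be done
None
```

I put the hub on the grey polisher's spindle, reset the cut-out lever off and then on, and handed the job in. `finish_job` gave no verdict. The clock was at about 17.5 s of the 66 s allowed.

- **Hub:** I pressed it past the balls until it stopped hard, with 13 N on the wrist and no further travel. After release the felt top was at z≈100.5 mm (100 expected) and the grip top at about 142 mm (143 expected). Its axis was within about 1 mm of the spindle.
- **Lever:** I pulled it to the off stop (12 N, stalled), then threw it to the on stop (16 N, stalled). After I backed off, the paddle's centroid and tip in the side picture matched an angle of about 1.0.
- **Surroundings:** the arm was clear of everything at the end, with about 0.5 N on the wrist. In the last top picture the tape, cast, wax block and denture looked unmoved. I did not re-measure them, and the arm partly hid the wax block.

Some checks were weak or disagreed:
- Rough lever angles from the depth cloud scattered between 0.89 and 1.16.
- The overlap between the predicted and seen paddle shape was flat, about 0.63 to 0.65 for angles from 0.94 to 1.04.
- A final top-view check of the paddle found nothing, because the arm was in the way.

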